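# Dim the lamp, then hold the filter flap at its balance point

### The arm

A 6-joint arm with a two-finger parallel gripper is mounted at the origin on a cart in front of the work surface, level with it; the furniture and walls round the work are solid. World frame = base frame: x ahead of the robot, y to its left, z up, the work surface at z = 0. Lengths are in m, angles in degrees, forces in N, time in s.
With the tool pointing down it reaches from about 0.25 to 0.725 m from the base axis. Payload 9.7 kg.
Tool frame: the origin (TCP) lies midway between the tips of the shut fingers; the grasp point (between the pads) lies 19 mm behind it (bot.hold_point_z is the distance from the TCP to the grasp point, in m); z points along the fingers, y is the line along which they close (so a half turn about z gives the same grasp; the last joint's range is limited). The gripper opens to 85 mm and grips with 20 to 120 N. Pads are 22 mm wide; open, the fingers measure 114 mm over their backs; the gripper's body (76 mm by 85 mm) begins 54 mm behind the grasp point. The pads swing forward as they close: fully open they stand 13 mm farther back than shut.
Start: joints at [-64.687, 4.979, 10.078, 95.1, 0, 90], TCP at [0.235, -0.497, 0.231] pointing down, gripper open.
Joint ranges: [-179.16, 179.16], [-48.56, 103.87], [-65.8, 70.77], [-126.05, 130.52], [-82.76, 87.17], [-180, 180]. Speed limits (degrees/s): [127.2, 127.2, 147.25, 180, 180, 180].

### API

Orientations are given as [roll, pitch, yaw] about the fixed x, y, z axes, in that order (R = Rz(yaw) Ry(pitch) Rx(roll)).
In Python, from workcell import bot gives the robot as it stands.
- The arm moves only by the tool play_rows, never from a script. Its argument "steps" is a list that holds one entry, the list of rows, each a list of 4 numbers: the shift along the tool's x, y, z in m, then the turn about the tool's z in rad. In form: [[[tx, ty, tz, yaw], ...]]. A call has exactly 5 rows; each row shifts and turns the commanded pose from where the row before left it, along the tool's axes as they then stand; what a row does not reach is not made up. A row lasts 1/12 s, in which the tool goes at most 41.7 mm and 7.16 degrees, less where a joint would pass 70% of its speed; a pose out of reach is approached as far as the arm can. A call is refused whole if a number of a shift passes 0.0417 or a number of a turn 0.125, either way. A call with a gripper value outside its range is refused whole. "gripper" is the finger opening in m, from 0 to 0.0854, set as the call begins (left out, the last holds). The fingers move at their own pace and stop on an object; "squeeze" is the grip in N (left out, the last holds). Time passes only in rows, so rows that do not move let the fingers close, or fill a call up. It gives the time, the measured TCP pose, the force, the opening and the grip force at its end, in the units of the state.
- bot.get_obs(): the state, without advancing time (a new reading comes with each control period).
- bot.camera(name): name is "side" or "top"; returns a dict with "img" (480x640x3 uint8, blue, green, red), "vfov" (degrees; the focal length in pixels is half the picture's height over the tangent of half this angle, whatever the lens; pixels are square), "cx", "cy" (the principal point, pixels), "xyz" and "attitude" of the camera in the world. Camera axes: x right, y down, z forward; pixel columns grow to the right and rows downward; lengths in m; the calibration is good to about 2 mm. A picture is of the moment at which its call begins. There is no depth.
- bot.job_done(): hands the job in; it is judged then, once.
The state is a dict: "time": time; "q": joint angles; "qd": joint speeds; "joint_efforts": joint torques, N m; "ee_pos": TCP position; "tcp_rot": TCP orientation; "wrist_force": force on the tool from outside, world axes, zero at the start; "torque": the same for the moment, N m; "opening": finger opening in m; "grasp_force": force on a finger pad.
Only numpy, scipy, OpenCV 4.12 (cv2) and the standard library are available. Lean on these libraries where they do the work, as an engineer would, in place of code of your own. Each camera call takes 0.05 s, during which the arm holds its last target. There are 200 camera calls.

### The job

First move the black-gripped dimmer lever until it points the same way as the red index flag behind it, and leave it there. Then pinch the orange bar of the hinged filter flap between the fingers, swing the flap up from its stop to its balance point, where it stands plumb and would tip neither way, and finish your program still holding it there, so that its hinge screw can be tightened. Do not let the flap go over to the other side, do not move the red flag, and leave the other things on the bench where they are.

Things in the scene. Friction and masses are not known exactly. Their poses are not given: they have to be found in the camera images.
- dimmer: Lamp dimmer: grey box fixed to the bench, 90 (x) x 150 (y) x 56 mm high, with a round white sector plate (radius 58 mm, ticks every 0.2 rad) on it. Origin: centre of the underside; own -x faces the robot, +y is left. The pivot axis of lever and flag runs along own x, 60 mm above the origin. Place and yaw vary; it may stand left or right of the flap.
- lever (a joint): Angle of the dimmer lever in rad: 0 = straight up, positive = leaning to the dimmer's +y (left), range -0.9 to 0.9. Starts leaning right. It is a stiff friction lever (about 0.09 N m, some 1 N at the grip) and stays where it is left.
- lever_grip (a point): Middle of the lever's grip: a black round bar, 14 mm diameter, 42 mm long, sticking out from the lever's end towards the robot, parallel to the dimmer's x axis, 85 mm from the pivot axis, 24 mm in front of the dimmer's origin. The steel stem lies behind it (17 to 31 mm behind this point), so fingers can pinch the bar from above at any angle.
- index (a joint): Angle of the red index flag in rad, same zero and sign as the lever; the lever must be set to this value. It is different every time and must not be moved.
- index_flag (a point): Middle of the head of the red index flag: a red plate 14 x 28 mm, 3 mm thick, 90 mm from the pivot axis, 54 mm behind the lever grip's middle along the dimmer's x axis.
- flap_stand: Stand of the filter flap, fixed to the bench: aluminium base 150 (x) x 130 (y) x 12 mm, two dark bearing posts 74 mm high at x = +-62 mm, four rubber-tipped stop posts 83 mm high at x = +-40, y = +-40 mm. Origin: centre of the underside; own +y is left. Place and yaw vary.
- flap_pivot (a point): Middle of the flap's hinge axis, 60 mm above the stand's origin; the axis runs along the stand's x axis.
- flap (a joint): Angle of the flap in rad: 0 = upright (plumb), which is its balance point; positive = leaning to the stand's +y (left). It swings freely between stops at -0.95 and 0.95, falls to the nearer stop when not held, and starts resting on the right stop (-0.95). It weighs about 0.15 to 0.3 kg.
- flap_bar (a point): Middle of the flap's grip bar: orange, round, 12 mm diameter, 64 mm long, parallel to the hinge axis and 120 mm from it, carried at its ends by a steel bow (78 mm wide). Between it and the black flap plate (98 mm wide, 6 mm thick, reaching 75 mm from the hinge) is a 39 mm gap for a finger, so it can be pinched from above at any flap angle; it turns in the fingers.
- chamber: Clear perfusion chamber, 170 mm across and 180 mm high, fixed, behind the work. Origin: centre of its underside. Keep clear.
- vial_black: Bystander: glass vial with black cap, 22 mm across, 52 mm high. Origin: centre of its underside.
- vial_white: Bystander: glass vial with white cap, 22 mm across, 52 mm high. Origin: centre of its underside.
- dropper: Bystander: white dropper bottle with a red tip, 34 mm across, 96 mm high. Origin: centre of its underside. Behind and to the left of it two pale, solid hoses arch over the bench (x 0.44 to 1.0, y above 0.14, about 0.3 to 0.5 m up): swing the arm in below or in front of them.
- tape: Bystander: roll of tan tape, 64 mm across, 19 mm high. Origin: centre of its underside.
- syringe: Bystander: clear syringe, 124 mm long, 22 mm high. Origin: under its middle.
- dish: Bystander: clear petri dish, 55 mm across, 14 mm high. Origin: centre of its underside.

How it is judged:
By the outcome, as a careful person would: the job done as asked, in the order asked, and still so for the second after the job is handed in, while the arm keeps its last pose, push and grip.
It also fails if it takes over 48 s, if anything falls off the work surface, if the arm or the gripper's body presses on something with over 40 N, if the wrist force passes 120 N, or if a joint passes its speed limit or range.

## Working session

There is one attempt and no reset: what is moved stays moved. The work goes in short steps, Python scripts to look and compute and a tool call to move; the robot and the scene stay as the last step left them, time stands still between calls to the robot, and variables do not carry over. Pictures are saved under pics/ and viewed, at most 10 in all, crops included, and the job is handed in when it is done.

Besides the shell and the picture viewer there is one more tool, called after "Emit:" as name([rows], argument=value, ...), one row to a line, values as JSON. play_rows: Moves the arm, as the interface text tells. Its arguments: {"type":"object","properties":{"steps":{"type":"array","items":{"type":"array","items":{"type":"array","items":{"type":"number"}}}},"gripper":{"type":"number"},"squeeze":{"type":"number"}},"required":["steps"]}

```bash
mkdir -p pics
cat > h.py <<'E'
import numpy as np, cv2
from scipy.spatial.transform import Rotation as R
from workcell import bot
def cam(n,save=None):
    c=bot.camera(n)
    if save: cv2.imwrite('pics/'+save,c['img'])
    return c
def ray(c,u,v):
    f=240/np.tan(np.radians(c['vfov'])/2)
    d=np.array([(u-c['cx'])/f,(v-c['cy'])/f,1.])
    a=np.array(c['attitude'])
    M=a if a.shape==(3,3) else R.from_euler('xyz',a,degrees=True).as_matrix()
    d=M@d; return np.array(c['xyz']),d/np.linalg.norm(d)
def onz(c,u,v,z):
    o,d=ray(c,u,v); return o+d*(z-o[2])/d[2]
def cross(c1,p1,c2,p2):
    o1,d1=ray(c1,*p1); o2,d2=ray(c2,*p2)
    s=np.linalg.lstsq(np.c_[d1,-d2],o2-o1,rcond=None)[0]
    a,b=o1+d1*s[0],o2+d2*s[1]; return (a+b)/2,np.linalg.norm(a-b)
def pix(c,P):
    f=240/np.tan(np.radians(c['vfov'])/2)
    M=R.from_euler('xyz',c['attitude'],degrees=True).as_matrix()
    q=M.T@(np.array(P)-c['xyz']); return np.array([c['cx']+f*q[0]/q[2],c['cy']+f*q[1]/q[2]])
E
python3 - <<'E'
from h import *
for n in('side','top'):
    c=cam(n,n+'0.png'); print({k:v for k,v in c.items() if k!='img'})
print(bot.get_obs(),bot.hold_point_z)
E
```

```text
{'vfov': 52.43558438938012, 'cx': 328.7366574350845, 'cy': 239.68000560061066, 'xyz': array([ 0.59570078, -0.91180768,  0.69805064]), 'attitude': array([-121.26631558,   -0.54565641,    0.6099429 ])}
{'vfov': 44.65474828284052, 'cx': 317.84206794177857, 'cy': 231.3960097518972, 'xyz': array([0.43457522, 0.03763734, 1.35039312]), 'attitude': array([-172.90013262,   -0.93594229,  -88.66473771])}
{'time': 0.1, 'q': array([-6.46869438e+01,  5.01009773e+00,  1.00406520e+01,  9.50999552e+01,
       -2.65072178e-04,  8.99995964e+01]), 'qd': array([ 0.03504699,  0.01368827,  0.19836744, -0.04250955, -0.08068478,
       -0.01373763]), 'joint_efforts': array([-2.00639392e-04, -5.21559262e+01,  4.65653265e+01,  1.59337081e-02,
       -1.01794515e-05, -1.20817268e-05]), 'ee_pos': array([ 0.23507514, -0.49701522,  0.2306482 ]), 'tcp_rot': array([-1.79930599e+02,  2.64583075e-04,  2.53134602e+01]), 'wrist_force': array([ 0.63086841,  0.06955437, -0.36050821]), 'torque': array([-0.03410513, -0.03675725, -0.02696359]), 'grasp_force': 0.0, 'opening': 0.08546627325676256} 0.0187
```

View pics/side0.png

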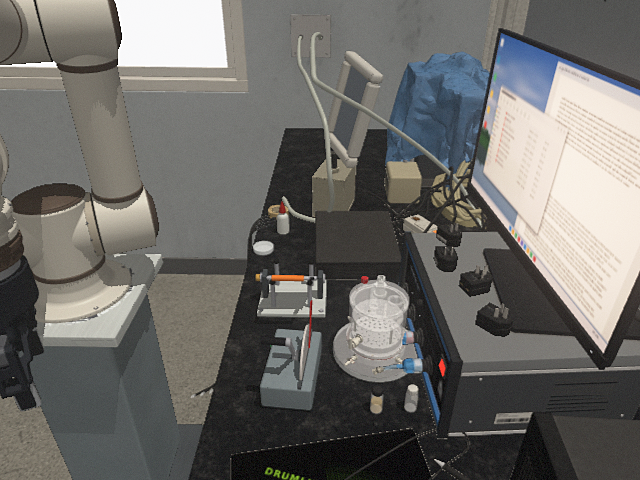

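View pics/top0.png

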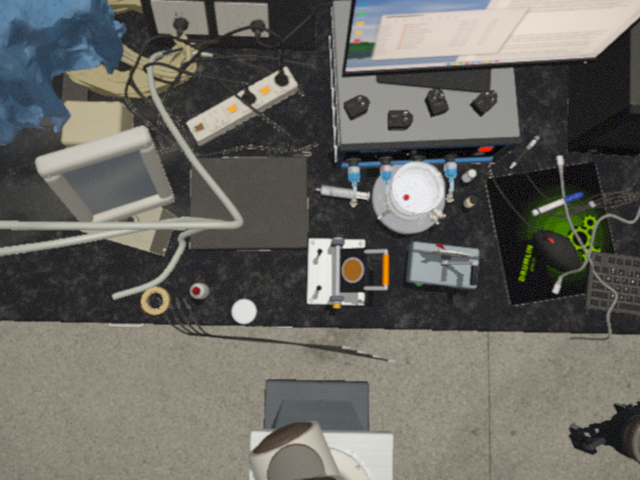

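The side view shows the dimmer at about (292,370), its red flag at (308,320), the black grip at (283,343) and the orange bar at (290,278). In the top view the flap stand is at (340,270), the bar at (385,270) and the dimmer at (443,265), to the right of the flap. I'll zoom in next.

Run:
```python
from h import *
t=cv2.imread('pics/top0.png');s=cv2.imread('pics/side0.png')
a=cv2.resize(t[228:312,300:490],None,fx=4,fy=4,interpolation=cv2.INTER_CUBIC)
b=cv2.resize(s[260:415,245:335],None,fx=3.8,fy=3.8,interpolation=cv2.INTER_CUBIC)
cv2.imwrite('pics/tz.png',a);cv2.imwrite('pics/sz.png',b)
for n,im,(x0,x1,y0,y1) in(('top',t,(300,490,225,315)),('side',s,(245,335,260,420))):
    h=cv2.cvtColor(im,cv2.COLOR_BGR2HSV)
    for nm,lo,hi in(('orange',(8,170,120),(16,255,255)),('red',(0,130,70),(5,255,255)),('red2',(172,130,70),(180,255,255))):
        m=cv2.inRange(h,lo,hi); k=np.zeros_like(m);k[y0:y1,x0:x1]=m[y0:y1,x0:x1]
        nn,l,st,ce=cv2.connectedComponentsWithStats(k)
        for i in range(1,nn):
            if st[i,4]>8: print(n,nm,st[i],ce[i].round(1))
```

```text
top orange [382 255   3  30  40] [382.8 272.1]
top orange [387 257   2  28  29] [388. 271.]
top orange [344 260  17  20 145] [352.1 269.8]
top red [436 244   7   4  15] [439.3 245.1]
side orange [272 275  32   6 185] [287.7 277.4]
side red [309 301   3  23  46] [310.3 312.8]
side red [309 325   2  14  25] [309.4 330.9]
side red [308 340   2   8  11] [308.7 344. ]
```

View pics/tz.png

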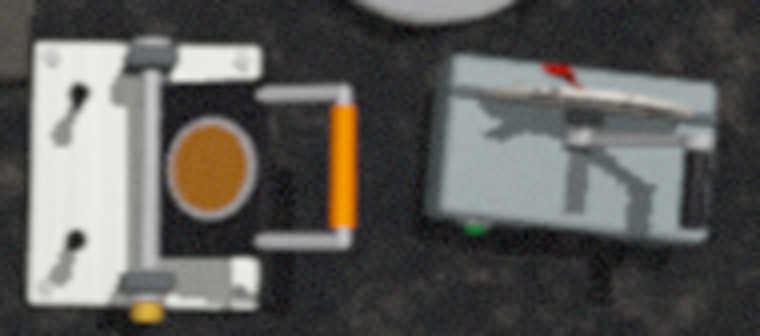

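View pics/sz.png

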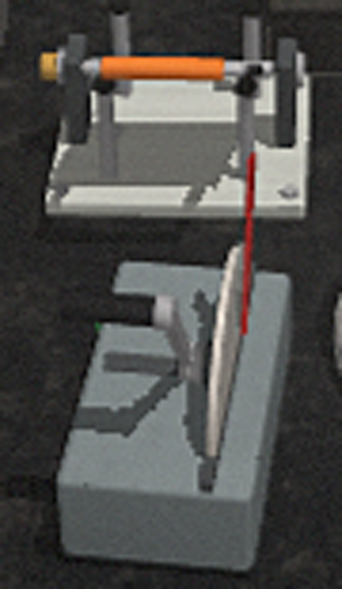

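Run:
```python
from h import *
t=bot.camera('top'); s=bot.camera('side')
T=lambda x,y:(300+(x+.5)/4-.5,228+(y+.5)/4-.5)
S=lambda x,y:(245+(x+.5)/3.8-.5,260+(y+.5)/3.8-.5)
cs=np.array([onz(t,*T(*p),.056) for p in((453,55),(717,80),(705,240),(430,215))])
print('box',cs.round(4),cs.mean(0),[np.linalg.norm(cs[i]-cs[i-1]).round(4) for i in range(4)])
for a,b in((1,0),(2,3)): d=cs[b]-cs[a]; print('yaw',np.degrees(np.arctan2(-d[0],d[1])))
print('grip',cross(t,T(697,190),s,S(112,310)))
print('bar ends',cross(t,T(343,103),s,S(224,69)),cross(t,T(343,230),s,S(101,67)))
print('flag tip',cross(t,T(559,67),s,S(252,155)))
print('flap axle', onz(t,*T(150,40),.074),onz(t,*T(150,285),.074))
cb=np.array([onz(t,*T(*p),.012) for p in((36,40),(28,305))]);print('base left',cb)
for p in((205,45),(215,45)): pass
img=t['img']; roi=img[238:252,430:455].astype(int)
m=(roi[:,:,2]-roi[:,:,1]); 
for r in range(14): print(238+r,m[r].tolist())
```

```text
box [[ 0.5792 -0.1925  0.056 ]
 [ 0.5688 -0.3404  0.056 ]
 [ 0.4796 -0.3328  0.056 ]
 [ 0.4898 -0.18    0.056 ]] [ 0.5293618 -0.2614179  0.056    ] [np.float64(0.0903), np.float64(0.1483), np.float64(0.0895), np.float64(0.1531)]
yaw -4.0000760916611116
yaw -3.8036655837248468
grip (array([ 0.50332459, -0.30710327,  0.13169402]), np.float64(0.0007794795758436218))
bar ends (array([ 0.54341355, -0.12179092,  0.1288879 ]), np.float64(0.001657815864123738)) (array([ 0.47794911, -0.12222495,  0.12922457]), np.float64(0.0003675659349589526))
flag tip (array([ 0.56253782, -0.22927413,  0.15720871]), np.float64(0.0010080317386738243))
flap axle [ 0.58129065 -0.02223274  0.074     ] [ 0.447472   -0.02480554  0.074     ]
base left [[0.5867636  0.0405641  0.012     ]
 [0.43518646 0.04128114 0.012     ]]
238 [-6, -3, 8, -8, -1, -3, 0, 0, 0, -2, -7, 3, -4, -4, -2, 1, 5, 2, 2, -1, 0, 5, 1, 1, -4]
239 [-1, 6, 1, -3, 4, 2, 1, 0, -3, -5, 4, 1, 1, -4, -3, -2, -5, 4, -3, 1, -4, -1, -4, 3, -5]
240 [4, 3, 2, 1, 5, 3, -2, -2, 0, 5, -1, 3, 4, 4, -2, 1, -3, -4, -3, 3, 3, -3, -6, -5, -2]
241 [0, 4, 0, 2, -3,
[... 395 characters left out ...]
, 116, 139, 150, 150, 133, 80, 22, 1, -6, -12, -8, -6, -3, -5, -7, -9, -4, -11]
246 [-9, -11, -10, -11, -13, -3, 15, 39, 64, 77, 97, 105, 85, 41, 7, -11, -12, -12, -10, -11, -10, -9, -9, -9, -10]
247 [-10, -8, -11, -10, -10, -10, -8, -4, 8, 17, 21, 46, 82, 48, 5, -9, -10, -10, -8, -11, -9, -11, -11, -10, -9]
248 [-9, -12, -8, -10, -9, -9, -8, -10, -10, -9, -2, 12, 44, 53, 16, 1, -7, -9, -10, -10, -10, -10, -11, -9, -11]
249 [-3, -3, -4, -8, -6, -4, -4, -5, -6, -7, -6, -1, 11, 26, 32, 22, 5, -7, -9, -8, -9, -8, -11, -10, -10]
250 [5, 4, 3, 3, 1, 2, 2, 3, 2, 3, 2, 3, 4, 10, 17, 23, 10, 0, 0, -1, -2, -5, -4, -4, -6]
251 [5, 3, 4, 6, 2, 5, 6, 6, 4, 6, 3, 4, 6, 7, 9, 6, 8, 3, 3, 4, 4, 6, 3, 3, 1]
```

Everything fits the given sizes. Grip radius is 86 mm at −0.58 rad, the flag is at about 0.34 rad (tip radius 103 mm), and the flap bar radius is 119.9 mm at −0.957 rad. Moving now.

Emit:
play_rows([
  [[0.0322, -0.0059, 0, 0], [0.0322, -0.0059, 0, 0], [0.0322, -0.0059, 0, 0], [0.0322, -0.0059, 0, 0], [0.0322, -0.0059, 0, 0]],
], gripper=0.085)

```text
time: 0.62
ee_pos: [0.3691, -0.4006, 0.2312]
tcp_rot: [-180.0, -0.0, 25.3]
wrist_force: [0.1, -0.1, -0.1]
opening: 0.0852
grasp_force: 0.0
```

Emit:
play_rows([
  [[0.0322, -0.0059, 0, 0], [0.0322, -0.0059, 0, 0], [0.0322, -0.0059, 0, 0], [0.0322, -0.0059, 0, 0], [0.0322, -0.0059, 0, 0]],
])

```text
time: 1.03
ee_pos: [0.5021, -0.305, 0.2312]
tcp_rot: [-180.0, 0.0, 25.3]
wrist_force: [-0.1, -1.2, 0.0]
opening: 0.0848
grasp_force: 0.0
```

Emit:
play_rows([
  [[0, 0, 0, 0.102], [0, 0, 0, 0.102], [0, 0, 0, 0.102], [0, 0, 0, 0.102], [0, 0, 0, 0.102]],
], gripper=0.05)

```text
time: 1.45
ee_pos: [0.5011, -0.306, 0.231]
tcp_rot: [-180.0, 0.0, -4.2]
wrist_force: [0.1, 0.2, -0.1]
opening: 0.05
grasp_force: 0.0
```

Emit:
play_rows([
  [[0, 0, 0.0238, 0], [0, 0, 0.0238, 0], [0, 0, 0.0238, 0], [0, 0, 0.0238, 0], [0, 0, 0.0238, 0]],
])

```text
time: 1.87
ee_pos: [0.5008, -0.306, 0.111]
tcp_rot: [-180.0, 0.0, -3.9]
wrist_force: [0.7, -0.2, -0.5]
opening: 0.0501
grasp_force: 0.0
```

Run:
```python
from h import *
t=cam('top');s=cam('side');o=bot.get_obs();print(o['ee_pos'],o['wrist_force'])
a=cv2.resize(t['img'][200:300,390:500],None,fx=3.5,fy=3.5,interpolation=cv2.INTER_CUBIC)
b=cv2.resize(s['img'][260:360,240:350],None,fx=3.5,fy=3.5,interpolation=cv2.INTER_CUBIC)
cv2.imwrite('pics/c1.png',np.hstack([a,b]))
```

```text
[ 0.4991622  -0.3050304   0.10807105] [ 0.19719574  0.83845502 -0.89713175]
```

View pics/c1.png

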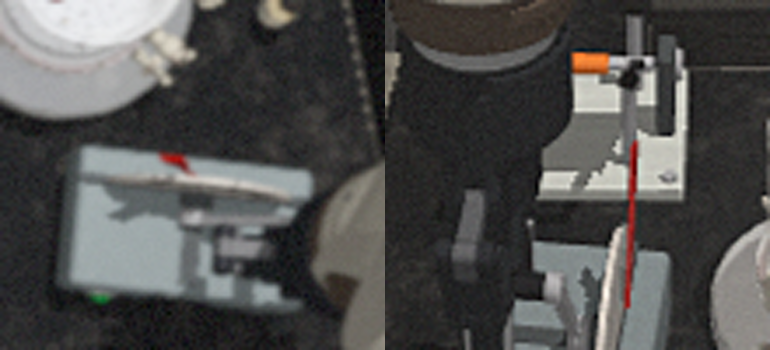

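The top view (left) shows the gripper over the grip, and the side view (right) shows a finger beside the black bar, clear of the stem. Closing.

Emit:
play_rows([
  [[0, 0, 0, 0], [0, 0, 0, 0], [0, 0, 0, 0], [0, 0, 0, 0], [0, 0, 0, 0]],
], gripper=0, squeeze=30)

```text
time: 2.38
ee_pos: [0.5018, -0.3068, 0.1141]
tcp_rot: [179.9, -0.1, -3.9]
wrist_force: [0.9, -2.7, 6.7]
opening: 0.0128
grasp_force: 29.4
```

Emit:
play_rows([
  [[0, 0, 0, 0], [0, 0, 0, 0], [0, 0, 0, 0], [0, 0, 0, 0], [0, 0, 0, 0]],
])

```text
time: 2.8
ee_pos: [0.5018, -0.307, 0.1141]
tcp_rot: [179.9, -0.2, -3.9]
wrist_force: [-0.2, -1.1, 5.6]
opening: 0.0129
grasp_force: 29.4
```

Emit:
play_rows([
  [[0, -0.0067, -0.004, 0], [0, -0.0071, -0.0033, 0], [0, -0.0073, -0.0026, 0], [0, -0.0076, -0.002, 0], [0, -0.0077, -0.0013, 0]],
])

```text
time: 3.22
ee_pos: [0.5048, -0.2712, 0.1279]
tcp_rot: [179.8, -0.3, -4.0]
wrist_force: [3.0, -6.6, 7.8]
opening: 0.013
grasp_force: 30.3
```

Emit:
play_rows([
  [[0, -0.0077, -0.0006, 0], [0, -0.0078, 0.0002, 0], [0, -0.0078, 0.0009, 0], [0, -0.0076, 0.0015, 0], [0, -0.0075, 0.0023, 0]],
])

```text
time: 3.63
ee_pos: [0.5075, -0.2321, 0.1228]
tcp_rot: [179.9, -0.2, -3.9]
wrist_force: [5.7, -5.9, -2.2]
opening: 0.0126
grasp_force: 30.0
```

Emit:
play_rows([
  [[0, 0, 0, 0], [0, 0, 0, 0], [0, 0, 0, 0], [0, 0, 0, 0], [0, 0, 0, 0]],
])

```text
time: 4.05
ee_pos: [0.5075, -0.2314, 0.1225]
tcp_rot: [180.0, -0.2, -3.9]
wrist_force: [5.0, 1.6, 5.0]
opening: 0.0129
grasp_force: 30.3
```

Emit:
play_rows([
  [[0, 0, 0, 0], [0, 0, 0, 0], [0, 0, 0, 0], [0, 0, 0, 0], [0, 0, 0, 0]],
], gripper=0.05)

```text
time: 4.47
ee_pos: [0.5059, -0.2315, 0.1209]
tcp_rot: [-180.0, 0.0, -3.9]
wrist_force: [0.2, 0.9, 1.3]
opening: 0.0502
grasp_force: 0.0
```

Emit:
play_rows([
  [[0, 0, -0.025, 0], [0, 0, -0.025, 0], [0, 0, -0.025, 0], [0, 0, -0.025, 0], [0, 0, -0.025, 0]],
])

```text
time: 4.88
ee_pos: [0.5058, -0.2315, 0.2473]
tcp_rot: [-180.0, 0.0, -3.9]
wrist_force: [-0.4, -0.2, -0.9]
opening: 0.05
grasp_force: 0.0
```

Emit:
play_rows([
  [[-0.035, 0, 0, 0], [-0.035, 0, 0, 0], [-0.035, 0, 0, 0], [-0.035, 0, 0, 0], [-0.035, 0, 0, 0]],
])

```text
time: 5.3
ee_pos: [0.3299, -0.2192, 0.2459]
tcp_rot: [-180.0, 0.0, -3.9]
wrist_force: [-0.1, -1.6, 0.5]
opening: 0.05
grasp_force: 0.0
```

Run:
```python
from h import *
t=cam('top','t2.png');s=cam('side','s2.png');o=bot.get_obs();print(o['ee_pos'],o['wrist_force'])
a=cv2.resize(t['img'][228:298,395:485],None,fx=4,fy=4,interpolation=cv2.INTER_CUBIC)
b=cv2.resize(s['img'][290:360,245:335],None,fx=4,fy=4,interpolation=cv2.INTER_CUBIC)
cv2.imwrite('pics/c2.png',np.hstack([a,b]))
```

```text
[ 0.32817234 -0.2191499   0.24736555] [ 0.99981734 -0.11260214  0.43132557]
```

View pics/c2.png

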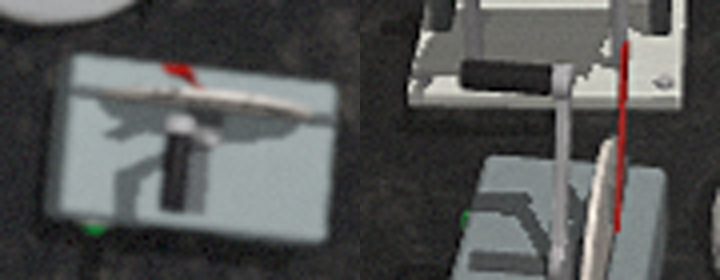

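The lever now leans left: in the top crop its grip is at about (174,170), with the flag tip at (178,70). I'll compare the two angles numerically.

```bash
cat > ang.py <<'E'
from h import *
t=bot.camera('top');s=bot.camera('side')
O=np.array([.5294,-.2614,.06]);y=np.radians(-3.9)
M=R.from_euler('z',y).as_matrix()
def loc(P): return M.T@(np.array(P)-O)
# grip: dark mask
g=t['img'][255:285,430:446].max(2).astype(float)
m=(g<75); 
for r in range(2,26,4): print(255+r,g[r].astype(int).tolist())
T=lambda x,yy:(395+(x+.5)/4-.5,228+(yy+.5)/4-.5)
S=lambda x,yy:(245+(x-360+.5)/4-.5,290+(yy+.5)/4-.5)
P,e=cross(t,T(174.5,170),s,S(507,78)); p=loc(P);print('grip',p,e,np.arctan2(p[1],p[2]),np.hypot(p[1],p[2]),'asin',np.arcsin(p[1]/.085))
# predicted pixels for angles
for a in(.28,.31,.34,.37,.40):
    W=lambda x,yy,z:O+M@np.array([x,yy,z])
    c,sn=np.cos(a),np.sin(a)
    G=W(-.024,.085*sn,.085*c)
    pt=lambda r,w:W(.030,r*sn+w*c,r*c-w*sn)
    print(a,'grip',pix(t,G).round(2),pix(s,G).round(2),'tipL,R top',pix(t,pt(.104,.007)).round(2),pix(t,pt(.104,-.007)).round(2),'side',pix(s,pt(.104,.007)).round(2),pix(s,pt(.104,-.007)).round(2))
im=s['img'].astype(int); d=im[295:352,300:316,2]-im[295:352,300:316,1]
for r in(2,4,5,6,7,8,20,40,50,51,52,53,54): print(295+r,d[r].tolist())
E
python3 ang.py
```

```text
257 [102, 99, 101, 97, 99, 100, 116, 137, 152, 164, 165, 160, 137, 98, 64, 58]
261 [135, 148, 141, 129, 126, 112, 89, 80, 82, 91, 104, 109, 113, 122, 126, 135]
265 [173, 170, 171, 170, 161, 128, 74, 42, 41, 54, 48, 40, 59, 73, 78, 79]
269 [102, 101, 103, 103, 103, 74, 37, 29, 41, 54, 46, 55, 95, 103, 111, 106]
273 [147, 163, 169, 167, 148, 105, 53, 38, 50, 48, 46, 64, 94, 105, 109, 110]
277 [167, 170, 169, 167, 135, 75, 39, 45, 44, 40, 48, 79, 100, 109, 110, 118]
grip [-0.02133352  0.0288414   0.07811256] 0.002220783479456957 0.3537013325366192 0.0832670329234946 asin 0.3461839157586118
0.28 grip [441.19 272.08] [279.95 309.32] tipL,R top [438.9  244.95] [445.84 245.37] side [310.81 299.59] [309.94 302.63]
0.31 grip [439.94 271.99] [280.19 308.77] tipL,R top [437.36 244.87] [444.28 245.26] side [310.99 299.06] [310.14 301.85]
0.34 grip [438.7 271.9] [280.43 308.27] tipL,R top [435.84 244.8 ] [442.73 245.17] side [311.18 298.59] [310.33 301.14]
0.37 grip [437.46 271.82] [280.67 307.81] tipL,R top [434.33 244.74] [441.18 245.07] side [311.36 298.17] [310.53 300.47]
0.4 grip [436.23 271
[... 238 characters left out ...]
, 1, 2, -1, 0, -1, -5, 8, 94, 23, -2, -2, 3]
301 [1, 2, 1, 1, -1, 2, 1, 1, -2, -8, 60, 125, 30, 1, -1, 2]
302 [0, 1, 0, 1, -1, 2, 1, 2, -3, 4, 120, 114, 20, -3, -2, 2]
303 [1, 0, -1, -1, 0, 3, -1, -1, -4, 5, 108, 103, 18, -1, -2, 0]
315 [1, 0, -2, 0, 2, -2, 0, -2, -10, 47, 116, 34, -4, -4, -1, 1]
335 [-11, -9, -12, 4, 11, 7, 3, 0, 8, 110, 63, -6, -12, -8, -7, -8]
345 [-5, -2, 9, 9, 8, 5, 2, -5, 59, 131, 0, -14, -11, -7, -11, -6]
346 [-6, 3, 10, 12, 7, 3, 2, -4, 56, 130, 4, -12, -10, -10, -8, -7]
347 [-4, 3, 11, 8, 8, 4, 5, -4, 65, 116, 4, -11, -11, -10, -10, -8]
348 [-5, 5, 8, 9, 6, 6, 7, -4, 17, 4, -14, -11, -11, -7, -10, -7]
349 [-4, 9, 12, 8, 8, 6, 1, 6, -3, -9, -10, -11, -10, -9, -8, -4]
```

Lever and flag both read about 0.35 rad and agree within about 0.01, so the lever stays. Next is the flap.

Emit:
play_rows([
  [[0, 0, 0, -0.075], [0.0457, -0.0239, 0, 0], [0.0457, -0.0239, 0, 0], [0.0457, -0.0239, 0, 0], [0.0457, -0.0239, 0, 0]],
], gripper=0.036)

```text
refused, shift out of range in row 2
```

Emit:
play_rows([
  [[0.0366, -0.0191, 0, -0.075], [0.0366, -0.0191, 0, 0], [0.0366, -0.0191, 0, 0], [0.0366, -0.0191, 0, 0], [0.0366, -0.0191, 0, 0]],
], gripper=0.036)

```text
time: 5.92
ee_pos: [0.5179, -0.1239, 0.2453]
tcp_rot: [-180.0, 0.0, 0.4]
wrist_force: [-0.0, -0.9, 0.7]
opening: 0.0356
grasp_force: 0.0
```

Emit:
play_rows([
  [[0, 0, 0.016, 0], [0, 0, 0.016, 0], [0, 0, 0.016, 0], [0, 0, 0.016, 0], [0, 0, 0, 0]],
])

```text
time: 6.33
ee_pos: [0.515, -0.1248, 0.178]
tcp_rot: [-179.9, 0.3, 0.4]
wrist_force: [-0.8, -0.2, -1.5]
opening: 0.036
grasp_force: 0.0
```

Emit:
play_rows([
  [[-0.004, -0.003, 0, 0], [0, 0, 0.017, 0], [0, 0, 0.017, 0], [0, 0, 0.017, 0], [0, 0, 0.017, 0]],
])

```text
time: 6.75
ee_pos: [0.5119, -0.1225, 0.1149]
tcp_rot: [180.0, -0.1, 0.4]
wrist_force: [0.4, 0.2, -0.4]
opening: 0.0361
grasp_force: 0.0
```

Run:
```python
from h import *
t=cam('top');s=cam('side');o=bot.get_obs();print(o['ee_pos'],o['wrist_force'])
a=cv2.resize(t['img'][228:312,300:410],None,fx=3.5,fy=3.5,interpolation=cv2.INTER_CUBIC)
b=cv2.resize(s['img'][246:330,235:345],None,fx=3.5,fy=3.5,interpolation=cv2.INTER_CUBIC)
cv2.imwrite('pics/c3.png',np.hstack([a,b]))
```

```text
[ 0.5105029  -0.12226733  0.11284957] [ 0.32551043 -0.70358831  0.08161128]
```

View pics/c3.png

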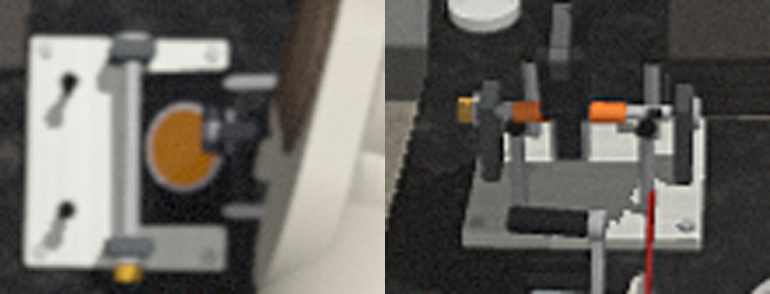

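The side view shows a finger in front of the orange bar, about at its middle (x≈570 of 515–625), and the top view shows the other finger in the gap. Closing.

Emit:
play_rows([
  [[0, 0, 0.002, 0], [0, 0, 0, 0], [0, 0, 0, 0], [0, 0, 0, 0], [0, 0, 0, 0]],
], gripper=0, squeeze=30)

```text
time: 7.27
ee_pos: [0.5119, -0.1224, 0.1137]
tcp_rot: [-180.0, -0.1, 0.4]
wrist_force: [-0.8, 5.1, 6.9]
opening: 0.0107
grasp_force: 29.8
```

Emit:
play_rows([
  [[0, 0, 0, 0], [0, 0, 0, 0], [0, 0, 0, 0], [0, 0, 0, 0], [0, 0, 0, 0]],
])

```text
time: 7.68
ee_pos: [0.5119, -0.1224, 0.1136]
tcp_rot: [-180.0, -0.1, 0.4]
wrist_force: [0.3, 5.0, 6.3]
opening: 0.011
grasp_force: 29.8
```

Emit:
play_rows([
  [[0, -0.0046, -0.006, 0], [0, -0.005, -0.0057, 0], [0, -0.0053, -0.0054, 0], [0, -0.0057, -0.0051, 0], [0, -0.006, -0.0047, 0]],
])

```text
time: 8.1
ee_pos: [0.5119, -0.0973, 0.141]
tcp_rot: [179.8, -0.2, 0.3]
wrist_force: [2.7, -7.6, 4.4]
opening: 0.0111
grasp_force: 29.2
```

Emit:
play_rows([
  [[0, -0.0063, -0.0043, 0], [0, -0.0065, -0.0039, 0], [0, -0.0068, -0.0035, 0], [0, -0.007, -0.003, 0], [0, -0.0071, -0.0026, 0]],
])

```text
time: 8.52
ee_pos: [0.5119, -0.0631, 0.1585]
tcp_rot: [179.8, -0.2, 0.3]
wrist_force: [4.4, -2.7, 0.4]
opening: 0.0106
grasp_force: 30.5
```

Emit:
play_rows([
  [[0, -0.0073, -0.0021, 0], [0, -0.0074, -0.0017, 0], [0, -0.0075, -0.0012, 0], [0, -0.004, -0.0005, 0], [0, -0.0035, -0.0003, 0]],
])

```text
time: 8.93
ee_pos: [0.5117, -0.0327, 0.1637]
tcp_rot: [179.9, -0.2, 0.4]
wrist_force: [6.2, -1.4, -4.5]
opening: 0.0108
grasp_force: 30.2
```

Emit:
play_rows([
  [[0, -0.003, -0.0002, 0], [0, -0.002, 0, 0], [0, 0, 0, 0], [0, 0, 0, 0], [0, 0, 0, 0]],
])

```text
time: 9.35
ee_pos: [0.5117, -0.0278, 0.1636]
tcp_rot: [180.0, -0.2, 0.4]
wrist_force: [5.5, -1.3, 3.8]
opening: 0.0112
grasp_force: 31.4
```

Run:
```python
from h import *
t=cam('top','t4.png');s=cam('side','s4.png')
F=[]
for i in range(3):
    o=bot.get_obs();F.append(np.r_[o['ee_pos'],o['wrist_force']]);bot.camera('top')
print(np.mean(F,0).round(4),o['tcp_rot'])
for n,c,(x0,x1,y0,y1) in(('top',t,(300,400,225,315)),('side',s,(245,335,225,330))):
    m=cv2.inRange(cv2.cvtColor(c['img'],cv2.COLOR_BGR2HSV),(7,150,80),(18,255,255)); k=np.zeros_like(m);k[y0:y1,x0:x1]=m[y0:y1,x0:x1]
    nn,l,st,ce=cv2.connectedComponentsWithStats(k)
    for i in range(1,nn):
        if st[i,4]>8: print(n,st[i],ce[i].round(2))
for P in((.511,-.024,.18),(.479,-.024,.18),(.543,-.024,.18)): print(pix(t,P),pix(s,P))
a=cv2.resize(t['img'][228:312,300:410],None,fx=3.5,fy=3.5,interpolation=cv2.INTER_CUBIC)
b=cv2.resize(s['img'][226:310,235:345],None,fx=3.5,fy=3.5,interpolation=cv2.INTER_CUBIC)
cv2.imwrite('pics/c4.png',np.hstack([a,b]))
```

```text
[ 0.5117 -0.0279  0.1636  5.5158 -1.3953  4.4435] [179.95668549  -0.18224509   0.37568538]
side [276 229  10   6  51] [280.41 231.94]
side [297 229   9   6  50] [300.9 231.7]
side [282 256  20  16 220] [291.25 263.4 ]
[339.92699659 266.50001546] [290.72979222 230.64921799]
[339.62884837 282.50753585] [275.56868632 230.44312359]
[340.22313293 250.60051298] [305.89482175 230.85536573]
```

View pics/c4.png

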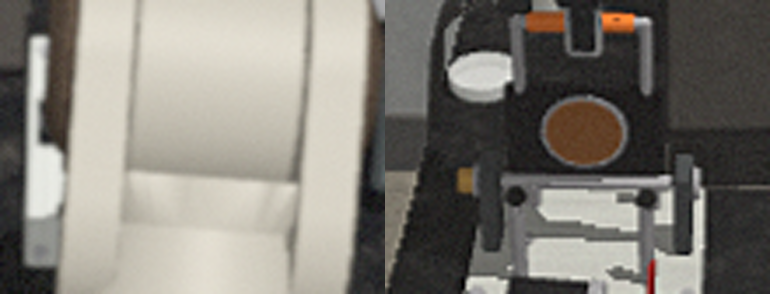

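The side crop shows the flap nearly plumb, with the bar pinched at its middle. The TCP is at y = −0.028 and the hinge is at about −0.0245, so I'll make a small correction.

Emit:
play_rows([
  [[0, -0.0012, 0, 0], [0, -0.0012, 0, 0], [0, -0.001, 0, 0], [0, 0, 0, 0], [0, 0, 0, 0]],
])

```text
time: 10.02
ee_pos: [0.5117, -0.0247, 0.1636]
tcp_rot: [179.9, -0.2, 0.4]
wrist_force: [6.0, -3.0, 4.2]
opening: 0.0109
grasp_force: 31.4
```

Run:
```python
from h import *
s=cam('side','s5.png')
o=bot.get_obs();print(o['ee_pos'],o['wrist_force'],o['tcp_rot'])
m=cv2.inRange(cv2.cvtColor(s['img'],cv2.COLOR_BGR2HSV),(7,150,80),(18,255,255))[:245];m[:,:245]=0;m[:,335:]=0
x=s['img'].astype(float);d=x[222:242,:,2]-x[222:242,:,0]
for c0,c1 in((277,285),(298,305)):
    w=np.clip(d[:,c0:c1].mean(1)-15,0,None); v=(w*np.arange(222,242)).sum()/w.sum(); print('bar row',v)
    for y in(-.028,-.026,-.024,-.022): print(y,pix(s,(.495 if c0<290 else .53,y,.0600+np.sqrt(.12**2-(y+.0245)**2))).round(2))
```

```text
[ 0.51168764 -0.02463664  0.16364231] [ 6.35990824 -2.7247431   3.91731698] [179.93175297  -0.19023861   0.37087667]
bar row 231.02798861480076
-0.028 [282.98 231.52]
-0.026 [283.06 231.03]
-0.024 [283.15 230.55]
-0.022 [283.23 230.08]
bar row 230.94196277495772
-0.028 [299.62 231.75]
-0.026 [299.68 231.25]
-0.024 [299.73 230.77]
-0.022 [299.79 230.31]
```

```bash
python3 -c "
from workcell import bot
print(bot.job_done())"
```

```text
the job is handed in; nothing more can be done
None
```

I set the lever level with the red flag (both about 0.35 rad, agreeing within about 0.01) and handed the job in at about 10 s, with the flap held at plumb to within about 1 mm at the bar (roughly 0.01 rad).

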